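# Slide a cover plate out over the end of the step ledge

### The arm

A 7-joint arm with a two-finger parallel gripper is mounted at the origin on the work surface. World frame = base frame: x ahead of the robot, y to its left, z up, the work surface at z = 0. Lengths are in m, angles in rad, forces in N, time in s.
With the tool pointing down it reaches from about 0.425 to 0.95 m from the base axis. Payload 16.7 kg.
Tool frame: the origin (TCP) lies at the very end of the fingers, on their centre line; the grasp point (between the pads) lies 19 mm behind it; z points along the fingers, y is the direction in which the jaws open and shut (so a half turn about z gives the same grasp; the last joint's range is limited). The gripper opens to 94 mm and grips with 3 to 60 N. Pads are 16 mm wide; open, the fingers measure 119 mm over their backs; the gripper's body (75 mm by 177 mm) begins 78 mm behind the grasp point.
Start: joints at [1.01, 0.426, 0.074, 1.606, -0.034, 1.111, -0.067], TCP at [0.27, -0.619, 0.205] pointing down, gripper open.
Joint ranges: [-2.85, 2.85], [-0.5, 2.14], [-1.23, 1.37], [0.21, 2.46], [-1.02, 4.16], [0.16, 2.05], [-2.73, 2.73]. Speed limits (rad/s): [1.89, 1.89, 2.39, 2.39, 3.01, 3.01, 3.01].

### API

Orientations are given as a 3x3 rotation matrix whose columns are the frame's x, y, z axes.
In Python, from bench import * gives the robot as it stands.
- The arm moves only by the tool step_arm, never from a script. Its argument "motion" is a list of rows, each a list of 5 numbers: the shift along the tool's x, y, z in cm, then the turn about the tool's z in degrees, then the finger opening in cm, from 0 to 9.4. A call has 1 to 12 rows; each row is the pose to reach, as a shift and turn from the pose commanded when the call began, along the tool's axes at that moment; what a row does not reach only later rows make up. A row lasts 1/8 s, in which the tool goes at most 62.5 mm and 10.7 degrees, less where a joint would pass 70% of its speed; a pose out of reach is approached as far as the arm can. A call with a gripper value outside its range is refused whole. The fingers move at their own pace and stop on an object; "grip_force" is the grip in N (left out, the last holds). Time passes only in rows, so rows that repeat a pose let the fingers close. It gives the time, the measured TCP pose, the force and the opening at its end, in the units of the state.
- state(): the state, without advancing time (a new reading comes with each control period).
- get_image(name): name is "scene" or "top" or "wrist"; returns (picture, depth): 384x512x3 uint8, red, green, blue; 384x512 float32, m along the optical axis (not along the pixel's ray), 0 where there is no reading.
- calibration(name): a dict with "camera_matrix" (3x3 intrinsics, pixels), "extrinsics" (4x4, takes a point from world to camera coordinates). Camera axes: x right, y up, looking along -z (the intrinsics and any distortion apply to the point x, -y, -z); pixel columns grow to the right and rows downward; lengths in m; the calibration is good to about 2 mm. A picture is of the moment at which its call begins: read the wrist's pose just before it. calibration takes no time and is no camera call; for the wrist camera it gives the pose at the moment of the call.
- finish_job(): hands the job in, once; it reports no verdict.
The state is a dict: "time_s": time; "q": joint angles; "joint_velocities": joint speeds; "effort": joint torques, N m; "ee_pos": TCP position; "orientation": TCP orientation; "contact_force": force on the tool from outside, world axes, zero at the start; "ft_torque": the same for the moment, N m; "gripper_width": finger opening in m.
Only numpy, scipy, OpenCV 4.12 (cv2) and the standard library are available. Lean on these libraries where they do the work, as an engineer would, in place of code of your own. Each camera call takes 0.05 s, during which the arm holds its last target.

### The job

Push the steel cover plate along the ledge it lies on, towards the dish of copper rings, until about a third of its length sticks out past that end of the ledge, so that the next person can get hold of its edge. Slide it only: do not pick it up or tip it; leave it lying flat and square to the ledge, and leave everything else where it stands.

Things in the scene. Friction and masses are not known exactly. Their poses are not given: they have to be found in the camera images.
- ledge: Fixed black step ledge with a dark steel tread. y runs along it, x across it away from the robot, z up. 340 mm long (open ends at y = -170 and +170 mm); flat tread 125 mm deep (x -62.5 to 62.5 mm), 60 mm above the work surface. A 6 mm thick upstand along the far (+x) side rises 8 mm above the tread; near side and both ends are open. Origin: centre of the underside, on the work surface.
- plate: Loose flat rectangular steel cover plate with four dark bolt holes at its corners, lying on the ledge's tread about half-way along: 120 mm long (its own y, lying roughly along the ledge), 90 mm wide (x), 6 mm thick, 0.35 to 0.65 kg. Origin at the centre of its underside. It slides with ordinary dry friction.
- dish: Round shallow steel dish of copper sealing rings, 170 mm across, 40 mm high, standing on the work surface off one end of the ledge (either end: +y or -y of the ledge), about 65 mm clear of that end. Origin at the centre of its underside. To be left alone.
- bin: Open rectangular grey parts bin with bolts, 120 x 130 mm, 45 mm high, on the work surface off the other end of the ledge. Origin at the centre of its underside. To be left alone.
- socket_deep: Upright steel socket, 34 mm across, 75 mm high, standing on the work surface near the ledge's near side. Origin at the centre of its underside. To be left alone.
- socket_short: Upright steel socket, 30 mm across, 36 mm high, near the ledge's near side. Origin at the centre of its underside. To be left alone.
- wrench: Flat steel wrench, about 200 mm long, lying roughly along the ledge on the work surface beyond the ledge's far side. To be left alone.
- bearing: Round steel bearing, 52 mm across, 22 mm high, lying flat beyond the ledge's far side. Origin at the centre of its underside. To be left alone.
- tin: Low round tin with a black cap, 56 mm across, 45 mm high, standing on the work surface near the ledge's near side, between the sockets. Origin at the centre of its underside. To be left alone.
Things that resemble listed ones, but are neither listed nor needed, are in the scene too. Leave any turquoise look-alike of the plate alone.

How it is judged:
By the outcome, as a careful person would: the job done as asked, in the order asked, and still so for the second after the job is handed in, with the robot touching nothing.
It also fails if it takes over 43 s, if anything falls off the work surface, if the arm or the gripper's body presses on something with over 40 N, if the wrist force passes 120 N, or if a joint passes its speed limit or range.

## Working session

There is one attempt and no reset: what is moved stays moved. The work goes in short steps, Python scripts to look and compute and a tool call to move; the robot and the scene stay as the last step left them, time stands still between calls to the robot, and variables do not carry over. Pictures are saved under pics/ and viewed, and the job is handed in when it is done.

Besides the shell and the picture viewer there is one more tool, called after ">>>" by a JSON object that holds its "method" and its "body", one argument or row to a line. step_arm: Moves the arm, as the interface text tells. Its arguments: {"type":"object","properties":{"motion":{"type":"array"},"grip_force":{"type":"number"}},"required":["motion"]}

```bash
mkdir -p pics; cat > h.py <<'E'
from bench import *
import numpy as np, cv2
def save(name,fn):
    p,d=get_image(name); c=calibration(name)
    cv2.imwrite('pics/'+fn+'.png',cv2.cvtColor(p,cv2.COLOR_RGB2BGR)); np.savez('pics/'+fn+'.npz',p=p,d=d,K=c['camera_matrix'],E=c['extrinsics'],D=np.array(c.get('distortion',[0.]),dtype=object))
    return p,d,c
def load(fn):
    z=np.load('pics/'+fn+'.npz',allow_pickle=True); return z['p'],z['d'],z['K'],z['E']
def ray(K,E,u,v,h):
    K=np.array(K);E=np.array(E);R=E[:3,:3];t=E[:3,3];C=-R.T@t
    d=np.linalg.inv(K)@[u,v,1]; d=R.T@np.array([d[0],-d[1],-d[2]])
    return C+d*(h-C[2])/d[2]
def pts(d,K,E):
    K=np.array(K);E=np.array(E)
    v,u=np.mgrid[:d.shape[0],:d.shape[1]]
    q=np.stack([(u-K[0,2])/K[0,0]*d,-(v-K[1,2])/K[1,1]*d,-d],-1)
    return (q-E[:3,3])@E[:3,:3]
E
python3 - <<'E'
from h import *
for n in('scene','top','wrist'):
    p,d,c=save(n,n+'0'); print(n,{k:(np.round(v,4).tolist() if not isinstance(v,str) else v) for k,v in c.items()})
s=state();print(s['time_s'],s['ee_pos'],np.round(s['orientation'],3),s['gripper_width'])
E
```

```text
scene {'camera_matrix': [[445.49, 0.0, 257.1683], [0.0, 445.49, 191.7263], [0.0, 0.0, 1.0]], 'extrinsics': [[0.6711, 0.7413, 0.0084, -0.3296], [-0.4814, 0.4271, 0.7654, 0.1718], [0.5639, -0.5177, 0.6435, -1.383], [0.0, 0.0, 0.0, 1.0]]}
top {'camera_matrix': [[414.5801, 0.0, 252.3619], [0.0, 414.5801, 192.3221], [0.0, 0.0, 1.0]], 'extrinsics': [[0.007, -0.9998, 0.0163, 0.016], [0.9928, 0.0089, 0.119, -0.4813], [-0.1192, 0.0153, 0.9928, -0.9999], [0.0, 0.0, 0.0, 1.0]]}
wrist {'camera_matrix': [[270.3173, 0.0, 254.7199], [0.0, 270.3173, 191.111], [0.0, 0.0, 1.0]], 'extrinsics': [[0.3995, -0.9167, 0.0004, -0.6755], [0.8912, 0.3883, -0.2344, 0.0245], [0.2147, 0.094, 0.9721, -0.3887], [0.0, 0.0, 0.0, 1.0]]}
0.15 [ 0.26938312 -0.61855067  0.20494957] [[ 0.917  0.399 -0.   ]
 [ 0.399 -0.917  0.001]
 [-0.    -0.001 -1.   ]] 0.09378909629595324
```

```bash
ls -la .
```

```text
total 16
drwxr-xr-x  3 agent agent 4096 Dec  7 16:32 .
drwxr-xr-x 23 root  root  4096 Dec  7 16:32 ..
-rw-r--r--  1 agent agent  786 Dec  7 16:32 h.py
drwxr-xr-x  2 agent agent 4096 Dec  7 16:32 pics
```

View pics/top0.png

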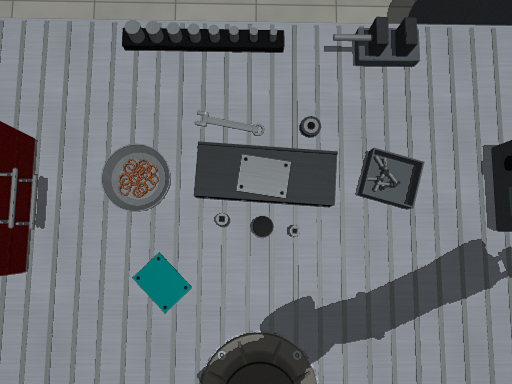

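View pics/scene0.png

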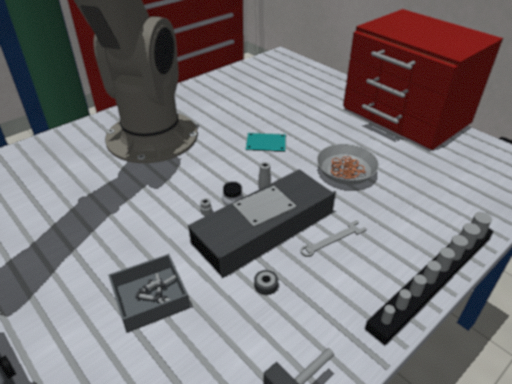

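The top view shows the ledge from (195,143) to (337,207), the plate around (264,176), the dish at (136,177) on the +y side and the bin at (390,178). Next I measure them.

```bash
python3 - <<'E'
from h import *
p,d,K,E=load('top0'); P=pts(d,K,E)
hsv=cv2.cvtColor(p,cv2.COLOR_RGB2HSV)
# ledge & plate by depth height
z=P[...,2]
print('plate z',np.median(z[170:182,255:272]),'tread z',np.median(z[165:180,210:228]),np.median(z[175:190,305:325]), 'table',np.median(z[225:240,320:340]))
roi=np.zeros(z.shape,bool); roi[135:215,185:345]=1
def rect(m,h,n):
    m=cv2.morphologyEx(m.astype(np.uint8),cv2.MORPH_OPEN,np.ones((3,3)))
    c=max(cv2.findContours(m,0,cv2.CHAIN_APPROX_NONE)[0],key=cv2.contourArea)
    w=np.array([ray(K,E,u,v,h)[:2] for u,v in c[:,0,:]])
    r=cv2.minAreaRect((w*1000).astype(np.float32)); print(n,r); print(np.round(cv2.boxPoints(r)).tolist())
g=p.astype(int).sum(2)
m=roi&(g>330)&(z>.05); rect(m,.066,'plate top')
m=roi&(z>.045); rect(m,.06,'ledge depth')
m=roi&(g<240); rect(m,.06,'ledge dark')
# scene view triangulation: plate corners
ps,ds,Ks,Es=load('scene0'); Ps=pts(ds,Ks,Es)
m=((ps.astype(int).sum(2)>300)&(Ps[...,2]>.05)).astype(np.uint8); m[:180]=0;m[230:]=0;m[:,:225]=0;m[:,305:]=0
m=cv2.morphologyEx(m,cv2.MORPH_CLOSE,np.ones((5,5)))
c=max(cv2.findContours(m,0,cv2.CHAIN_APPROX_NONE)[0],key=cv2.contourArea)
w=np.array([ray(Ks,Es,u,v,.066)[:2] for u,v in c[:,0,:]]);r=cv2.minAreaRect((w*1000).astype(np.float32)); print('scene plate',r,np.round(cv2.boxPoints(r)).tolist(), 'z',np.median(Ps[...,2][m>0]))
# sockets, tin, dish heights
for n,(u,v),h in [('sd',(222,219),.075),('tin',(262,226),.045),('ss',(293,231),.036),('dish',(136,177),.04),('bearing',(310,126),.022)]:
    a=P[v-14:v+15,u-14:u+15].reshape(-1,3); print(n,np.round(ray(K,E,u,v,h),3),'zmax',np.percentile(a[:,2],99).round(3))
E
```

```text
plate z 0.06559277653249451 tread z 0.06000039799013447 0.05969237815989564 table -0.0003518218672899378
plate top ((517.1055297851562, -5.732025146484375), (118.13233184814453, 88.29679870605469), 81.9192886352539)
[[465.0, -58.0], [553.0, -70.0], [569.0, 47.0], [482.0, 59.0]]
ledge depth ((524.4609375, -11.845626831054688), (340.2467956542969, 134.46517944335938), 86.38872528076172)
[[447.0, -177.0], [581.0, -186.0], [602.0, 154.0], [468.0, 162.0]]
ledge dark ((522.41064453125, -10.4271240234375), (340.0860290527344, 138.06898498535156), 86.45853424072266)
[[443.0, -176.0], [581.0, -184.0], [602.0, 155.0], [464.0, 164.0]]
scene plate ((515.8651123046875, 5.793426513671875), (141.64256286621094, 104.50871276855469), 83.3020248413086) [[456.0, -58.0], [560.0, -71.0], [576.0, 70.0], [472.0, 82.0]] z 0.06720301613573851
sd [0.412 0.091 0.075] zmax 0.078
tin [ 0.397 -0.004  0.045] zmax 0.049
ss [ 0.386 -0.08   0.036] zmax 0.038
dish [0.515 0.306 0.04 ] zmax 0.03
bearing [ 0.654 -0.126  0.022] zmax 0.026
```

```bash
python3 - <<'E'
from h import *
p,d,K,E=load('top0')
cv2.imwrite('pics/crop.png',cv2.cvtColor(cv2.resize(p[100:250,90:430],None,fx=2.3,fy=2.3,interpolation=cv2.INTER_CUBIC),cv2.COLOR_RGB2BGR))
E
```

```text
(no output)
```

View pics/crop.png

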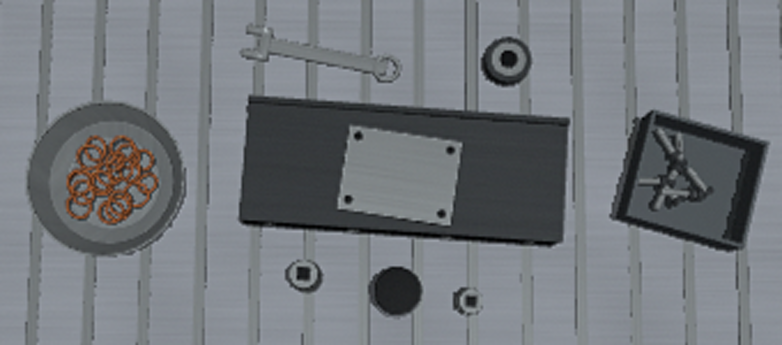

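>>> {"method": "step_arm", "body": {
  "motion": [
    [2,-1.8,0,-3,5.5],
    [5.5,-5,0,-8,5.5],
    [9.5,-8.6,0,-14,5.5],
    [14,-12.6,0,-20.5,5.5],
    [18.5,-16.6,0,-27,5.5],
    [23,-20.6,0,-33.5,5.5],
    [27.5,-24.6,0,-40,5.5],
    [32,-28.6,0,-46.5,5.5],
    [36,-32.3,0,-52,5.5],
    [39.5,-35.4,0,-57.5,5.5],
    [42,-37.7,0,-61,5.5],
    [43.3,-38.9,0,-63,5.5]
  ],
  "grip_force": 20
}}

```text
time_s: 1.65
ee_pos: [0.5116, -0.0877, 0.2054]
orientation: [[0.057, 0.998, -0.0], [0.998, -0.057, 0.0], [0.0, -0.0, -1.0]]
contact_force: [0.0, -1.2, 0.3]
gripper_width: 0.0552
```

```bash
python3 - <<'E'
from h import *
p,d,c=save('wrist','wrist1');K,E=c['camera_matrix'],c['extrinsics']
s=state();print(s['time_s'],s['ee_pos'],np.round(s['orientation'],4),s['gripper_width'],s['contact_force'])
P=pts(d,K,E);g=p.astype(int).sum(2)
print('z hist',np.round(np.percentile(P[...,2],[5,50,90]),3))
m=((P[...,2]>.06)&(P[...,2]<.075)&(g>300)).astype(np.uint8)
m=cv2.morphologyEx(m,cv2.MORPH_OPEN,np.ones((3,3)))
for n,mm,h in (('plate',m,.066),('ledge',((P[...,2]>.053)&(P[...,2]<.075)).astype(np.uint8),.06)):
    c=max(cv2.findContours(mm,0,cv2.CHAIN_APPROX_NONE)[0],key=cv2.contourArea)
    w=np.array([ray(K,E,u,v,h)[:2] for u,v in c[:,0,:]]);r=cv2.minAreaRect((w*1000).astype(np.float32));print(n,r,np.round(cv2.boxPoints(r)).tolist(),cv2.boundingRect(c),'z',np.median(P[...,2][mm>0]))
E
```

```text
1.7 [ 0.5121187  -0.08642677  0.20545002] [[ 5.500e-02  9.985e-01  2.000e-04]
 [ 9.985e-01 -5.500e-02  8.000e-04]
 [ 8.000e-04  1.000e-04 -1.000e+00]] 0.0551715892372316 [ 0.33349802  2.6246953  -0.87696108]
z hist [-0.001  0.021  0.337]
plate ((516.82763671875, 49.85884475708008), (13.988992691040039, 71.84803009033203), 86.8594970703125) [[481.0, 45.0], [552.0, 41.0], [553.0, 55.0], [481.0, 59.0]] (219, 53, 67, 15) z 0.06580822339159056
ledge ((524.6229858398438, -36.32682800292969), (291.1639099121094, 132.8307647705078), 86.58991241455078) [[450.0, -178.0], [582.0, -186.0], [600.0, 105.0], [467.0, 113.0]] (202, 0, 126, 254) z 0.06049374273972137
```

View pics/wrist1.png

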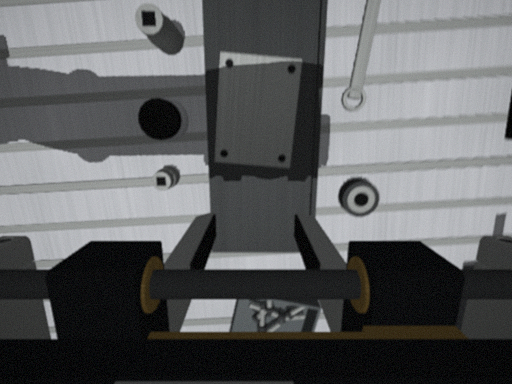

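The wrist view shows plate corners at about (220,54), (302,60), (292,168) and (215,164). The fingers are behind the plate, over the tread. I check those corners against the top view.

```bash
python3 - <<'E'
from h import *
p,d,K,E=load('wrist1')
O=np.array([521.5,-11.7]);ex=np.array([.998,-.062]);ey=np.array([.062,.998])
for u,v in [(220,54),(302,60),(292,168),(215,164)]:
    w=ray(K,E,u,v,.066)[:2]*1000; print(w.round(1),'ledge',((w-O)@ex).round(1),((w-O)@ey).round(1))
s=state();print(s['ee_pos'],np.round(s['orientation'][:,1] if hasattr(s['orientation'],'shape') else s['orientation'],4))
E
```

```text
[482.8  57.7] ledge -43.0 66.9
[571.1  46.9] ledge 45.9 61.6
[557.6 -70.6] ledge 39.7 -56.6
[466.7 -60.8] ledge -51.6 -52.4
[ 0.5121187  -0.08642677  0.20545002] [ 9.985e-01 -5.500e-02  1.000e-04]
```

>>> {"method": "step_arm", "body": {
  "motion": [
    [0,0,2,0,5.5],
    [0,0,5,0,5.5],
    [0,0,8.5,0,5.5],
    [0,0,11.5,0,5.5],
    [0,0,13,0,5.5],
    [0,0,13.5,0,5.5],
    [0,0,13.5,0,5.5],
    [0,0,13.5,0,5.5]
  ]
}}

```text
time_s: 2.7
ee_pos: [0.5118, -0.0894, 0.0714]
orientation: [[0.061, 0.998, 0.001], [0.998, -0.061, -0.0], [-0.0, 0.001, -1.0]]
contact_force: [0.0, 0.2, -0.1]
gripper_width: 0.0548
```

```bash
python3 - <<'E'
from h import *
s=state();print(s['time_s'],s['ee_pos'],np.round(s['orientation'],4),s['contact_force'])
save('wrist','wrist2');save('scene','scene2')
E
```

```text
2.7 [ 0.51175578 -0.08944962  0.07141526] [[ 6.060e-02  9.982e-01  1.400e-03]
 [ 9.982e-01 -6.060e-02 -3.000e-04]
 [-2.000e-04  1.400e-03 -1.000e+00]] [ 0.02758713  0.21052751 -0.12022191]
```

View pics/wrist2.png

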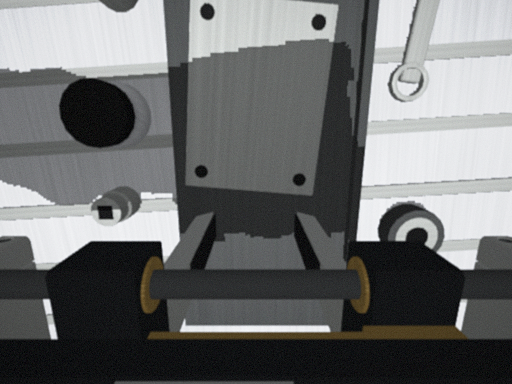

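View pics/scene2.png

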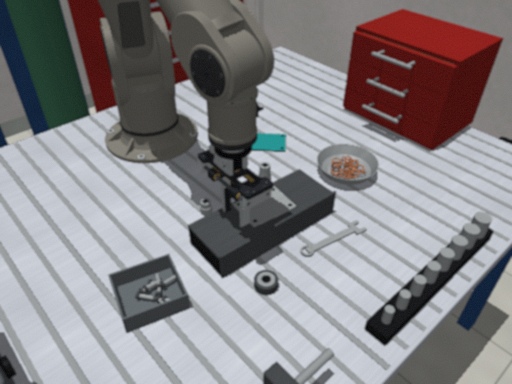

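>>> {"method": "step_arm", "body": {
  "motion": [
    [0,0,0.3,0,5.5],
    [0,0,0.6,0,5.5],
    [0,0,0.8,0,5.5],
    [0,0,0.8,0,5.5],
    [0,0,0.8,0,5.5]
  ]
}}

```text
time_s: 3.42
ee_pos: [0.5112, -0.0893, 0.0625]
orientation: [[0.061, 0.998, -0.0], [0.998, -0.061, 0.0], [0.0, -0.0, -1.0]]
contact_force: [0.2, 0.0, 0.5]
gripper_width: 0.0552
```

>>> {"method": "step_arm", "body": {
  "motion": [
    [0.5,0,0,0,5.5],
    [1,0,0,0,5.5],
    [1.5,0,0,0,5.5],
    [2,0,0,0,5.5],
    [2.5,0,0,0,5.5],
    [3,0,0,0,5.5],
    [3.5,0,0,0,5.5],
    [4,0,0,0,5.5]
  ]
}}

```text
time_s: 4.42
ee_pos: [0.5135, -0.0491, 0.0625]
orientation: [[0.061, 0.998, -0.0], [0.998, -0.061, -0.0], [-0.0, -0.0, -1.0]]
contact_force: [0.2, -4.0, 0.8]
gripper_width: 0.0549
```

```bash
python3 - <<'E'
from h import *
save('wrist','wrist3');save('scene','scene3')
E
```

```text
(no output)
```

View pics/wrist3.png

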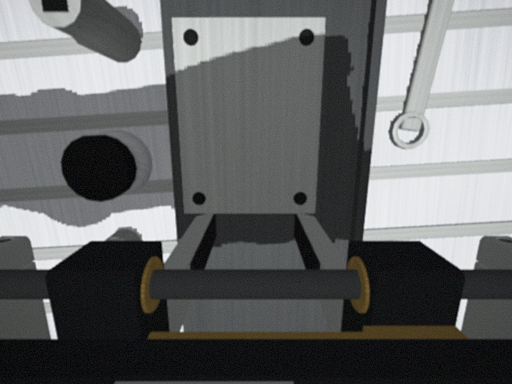

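The plate has turned square against both fingers: its rear edge is level at v≈213 and its corners are at (173,17) and (326,17). I continue the push.

>>> {"method": "step_arm", "body": {
  "motion": [
    [0.5,0,0,0,5.5],
    [1.3,0,0,0,5.5],
    [2.2,0,0,0,5.5],
    [3.1,0,0,0,5.5],
    [4,0,0,0,5.5],
    [4.9,0,0,0,5.5],
    [5.8,0,0,0,5.5],
    [6.7,0,0,0,5.5],
    [7.6,0,0,0,5.5],
    [8.4,0,0,0,5.5],
    [9,0,0,0,5.5],
    [9.2,0,0,0,5.5]
  ]
}}

```text
time_s: 6.02
ee_pos: [0.5191, 0.0429, 0.0625]
orientation: [[0.06, 0.998, -0.0], [0.998, -0.06, 0.0], [0.0, -0.0, -1.0]]
contact_force: [-0.1, -2.8, -0.4]
gripper_width: 0.0549
```

```bash
cat > m.py <<'E'
from h import *
import sys
n=sys.argv[1]
O=np.array([521.5,-11.7]);ex=np.array([.998,-.062]);ey=np.array([.062,.998])
p,d,c=save('wrist','w'+n); save('scene','s'+n); pt,dt,ct=save('top','t'+n)
s=state();print(s['time_s'],s['ee_pos'],s['contact_force'])
for nm,p,d,c in (('wrist',p,d,c),('top',pt,dt,ct)):
    K,E=c['camera_matrix'],c['extrinsics'];P=pts(d,K,E)
    m=((P[...,2]>.0635)&(P[...,2]<.0685)).astype(np.uint8)
    w=P[...,:2]*1000-O; lx=w@ex; ly=w@ey
    m[(lx<-62)|(lx>57)|(ly<-60)|(ly>250)]=0
    m=cv2.morphologyEx(m,cv2.MORPH_OPEN,np.ones((3,3)))
    c=max(cv2.findContours(m,0,cv2.CHAIN_APPROX_NONE)[0],key=cv2.contourArea)
    w=np.array([ray(K,E,u,v,.066)[:2] for u,v in c[:,0,:]])*1000-O
    w=np.stack([w@ex,w@ey],1);r=cv2.minAreaRect(w.astype(np.float32));print(nm,np.round(r[0],1),np.round(r[1],1),round(r[2],2),np.round(cv2.boxPoints(r),1).tolist())
E
python3 m.py 4
```

```text
6.175 [0.51923601 0.04266903 0.06253784] [ 0.74819595 -0.70446237 -0.50780507]
wrist [ -9.4 121.5] [ 89.4 121.7] 0.12 [[-54.29999923706055, 182.3000030517578], [-54.0, 60.599998474121094], [35.400001525878906, 60.79999923706055], [35.099998474121094, 182.5]]
top [-12.5 142.7] [80.9 83.6] 2.2 [[-54.5, 182.89999389648438], [-51.20000076293945, 99.4000015258789], [29.600000381469727, 102.5], [26.299999237060547, 186.0]]
```

View pics/w4.png

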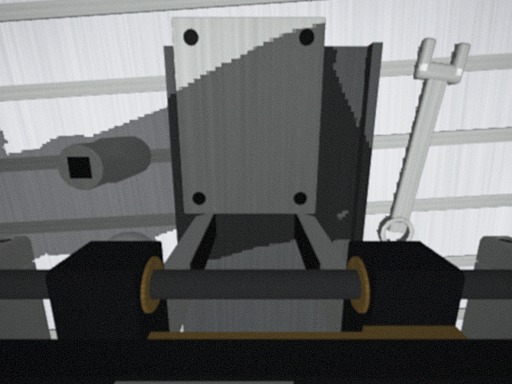

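View pics/s4.png

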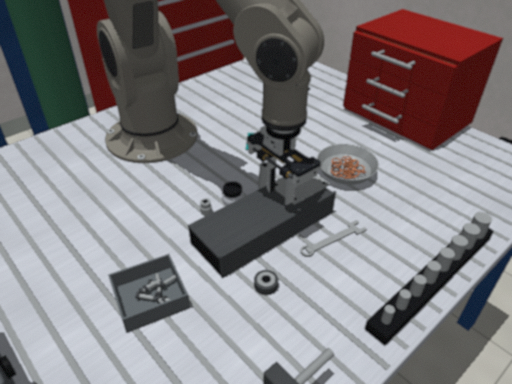

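The plate is square to the ledge. Its front edge is at v≈17, and the ledge end is visible at v≈45 at (168,46) and (350,45). I measure the overhang within this one picture.

```bash
python3 - <<'E'
from h import *
p,d,K,E=load('w4')
cv2.imwrite('pics/w4c.png',cv2.cvtColor(cv2.resize(p[0:70,150:400],None,fx=3,fy=3,interpolation=cv2.INTER_NEAREST),cv2.COLOR_RGB2BGR))
ey=np.array([.062,.998]);O=np.array([.5215,-.0117])
g=p.astype(int).sum(2)
for u in (170,332,345): print(u,g[36:54,u].tolist())
for u in (200,250,300): print(u,g[8:26,u].tolist())
for u,v,h in [(169,46,.06),(345,45.5,.06),(200,17,.066),(300,17,.066)]: print(u,v,((ray(K,E,u,v,h)[:2]-O)@ey*1000).round(1))
E
```

```text
170 [656, 652, 654, 670, 670, 658, 655, 659, 668, 564, 340, 234, 230, 263, 242, 256, 252, 257]
332 [676, 685, 682, 679, 670, 678, 679, 691, 691, 596, 361, 141, 133, 122, 109, 116, 119, 115]
345 [658, 668, 660, 664, 665, 666, 667, 674, 662, 594, 406, 249, 236, 248, 239, 235, 251, 258]
200 [536, 663, 688, 683, 677, 688, 688, 686, 645, 563, 559, 558, 578, 573, 570, 562, 578, 574]
250 [666, 679, 677, 675, 676, 678, 676, 672, 622, 574, 568, 577, 564, 566, 578, 577, 579, 581]
300 [661, 665, 669, 673, 667, 670, 671, 674, 637, 563, 556, 573, 576, 570, 576, 589, 584, 575]
169 46 168.6
345 45.5 169.1
200 17 182.3
300 17 182.4
```

View pics/w4c.png

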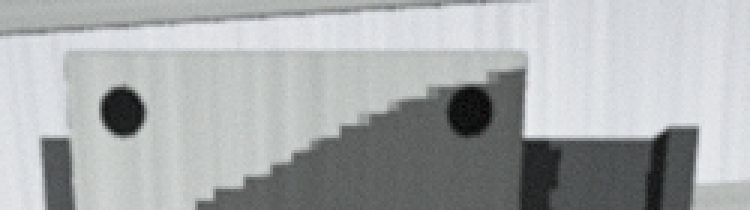

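The overhang is now about 13.5 mm, so another 26.5 mm is needed.

>>> {"method": "step_arm", "body": {
  "motion": [
    [0.4,0,0,0,5.5],
    [1,0,0,0,5.5],
    [1.6,0,0,0,5.5],
    [2.1,0,0,0,5.5],
    [2.5,0,0,0,5.5],
    [2.65,0,0,0,5.5],
    [2.65,0,0,0,5.5]
  ]
}}

```text
time_s: 7.05
ee_pos: [0.5208, 0.0692, 0.0625]
orientation: [[0.06, 0.998, 0.0], [0.998, -0.06, 0.0], [0.0, 0.0, -1.0]]
contact_force: [-0.5, -0.2, 0.8]
gripper_width: 0.0548
```

```bash
python3 m.py 5
```

```text
7.2 [0.52082951 0.06916797 0.06253481] [0.57024073 0.81242982 0.20641931]
wrist [ -9.6 148.6] [ 89.4 120.3] 0.12 [[-54.400001525878906, 208.60000610351562], [-54.099998474121094, 88.4000015258789], [35.20000076293945, 88.5], [35.0, 208.8000030517578]]
top [-18.3 178.8] [73.2 54. ] 46.29 [[-63.099998474121094, 171.0], [-24.100000381469727, 133.6999969482422], [26.5, 186.60000610351562], [-12.5, 223.89999389648438]]
```

View pics/w5.png

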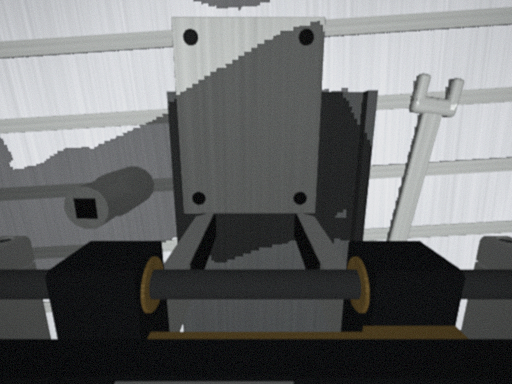

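The front edge is at ledge y ≈ 208.7 mm, about 40 mm past the end, with yaw about 0.1°. The top-view fit is spoiled because the gripper hides the plate. I back off, rise and check with a clear view.

>>> {"method": "step_arm", "body": {
  "motion": [
    [-0.5,0,0,0,5.5],
    [-1.5,0,0,0,5.5],
    [-2.5,0,0,0,5.5],
    [-2.5,0,-1,0,5.5],
    [-2.5,0,-4,0,5.5],
    [-2.5,0,-9,0,5.5],
    [-5,0,-14,0,5.5],
    [-9,0,-16,0,5.5],
    [-14,0,-16,0,5.5],
    [-19,0,-16,0,5.5],
    [-23,0,-16,0,5.5],
    [-24,0,-16,0,5.5]
  ]
}}

```text
time_s: 8.7
ee_pos: [0.5058, -0.1731, 0.2231]
orientation: [[0.064, 0.998, 0.0], [0.998, -0.064, -0.0], [-0.0, 0.0, -1.0]]
contact_force: [0.4, 1.0, -0.2]
gripper_width: 0.0552
```

```bash
python3 m.py 6; python3 - <<'E'
from h import *
p,d,K,E=load('t6');P=pts(d,K,E);m=((P[...,2]>.05)&(P[...,2]<.08))
O=np.array([.5215,-.0117]);w=(P[...,:2]-O);ly=w@[.062,.998]*1000
lx=w@[.998,-.062]*1000
for a,b in((-60,-57),(-40,20),(45,58)): print(a,b,'max ly',np.percentile(ly[m&(lx>a)&(lx<b)&(ly<260)],99.5).round(1))
q,_,_,_=load('top0')
f=np.vstack([p[90:250,90:430],q[90:250,90:430]]);cv2.imwrite('pics/cmp.png',cv2.cvtColor(cv2.resize(f,None,fx=1.8,fy=1.8),cv2.COLOR_RGB2BGR))
E
```

```text
8.85 [ 0.50637726 -0.16995818  0.22285362] [-0.36588011  0.96203213 -0.360785  ]
-60 -57 max ly 168.8
-40 20 max ly 208.4
45 58 max ly 168.1Traceback (most recent call last):
  File "m.py", line 13, in <module>
    c=max(cv2.findContours(m,0,cv2.CHAIN_APPROX_NONE)[0],key=cv2.contourArea)
ValueError: max() iterable argument is empty
```

View pics/cmp.png

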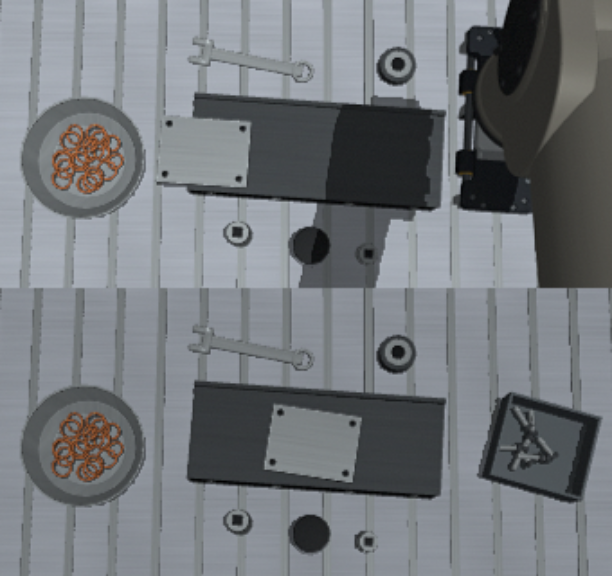

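View pics/s6.png

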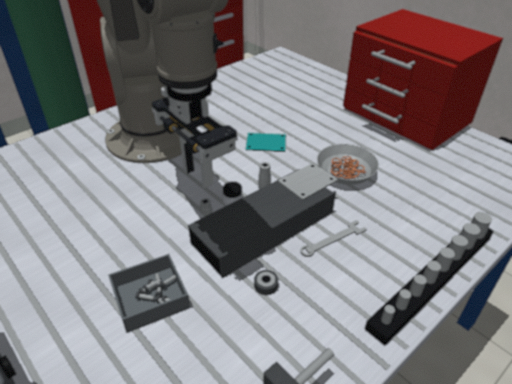

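Overhang is about 40 mm, and nothing else has moved. I do one last yaw check from the top picture, then hand in.

```bash
python3 - <<'E'
from h import *
p,d,K,E=load('t6');g=p.astype(int).sum(2);P=pts(d,K,E)
m=((P[...,2]>.0625)&(P[...,2]<.07)&(g>330)).astype(np.uint8);m[:, :170]=0;m[:,240:]=0
c=max(cv2.findContours(m,0,cv2.CHAIN_APPROX_NONE)[0],key=cv2.contourArea)
w=np.array([ray(K,E,u,v,.066)[:2] for u,v in c[:,0,:]])*1000
r=cv2.minAreaRect(w.astype(np.float32));print(r,'z',np.median(P[...,2][m>0]), 'ledge long axis 86.4')
if abs(r[2]-86.4)<2 or abs(r[2]+3.6)<2: print(finish_job())
E
```

```text
((520.6726684570312, 139.51388549804688), (119.10690307617188, 89.5399169921875), 86.66646575927734) z 0.06590823927475112 ledge long axis 86.4
the job is handed in; nothing more can be done
None
```

I slid the steel plate along the ledge towards the dish until about a third of its length stuck out past that end, then handed the job in at about 9 s. I pushed its rear edge with both fingertips, which also turned it about 4.5° to lie square to the ledge. Then I backed off before lifting the arm clear.

**Last checks:**
- **Overhang:** about 40 mm of the 120 mm length. The wrist and top views agree.
- **Squareness:** within about 0.3° of the ledge's long axis.
- **Flatness:** the plate's top is at 65.9 mm (expected 66 mm), so it is lying flat.
- **Other things:** the dish, sockets, tin, wrench and bearing look unmoved in the before and after top views. The arm hid the bin in the last top view, but it looks unmoved in the scene view.
- **Forces:** the highest reading on the tool during the push was about 4 N, taken at the end of each move.

**Checks that failed:** an automatic top-view fit was spoiled once because the gripper hid the plate. A later wrist-view fit found no plate because it was out of view. I used a fresh top-view measurement instead.

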